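# Load a bracket under the spring clip of a drilling jig

## Robot

A 7-joint arm with a two-finger parallel gripper is mounted at the origin on the work surface. World frame = base frame: x ahead of the robot, y to its left, z up, the work surface at z = 0. Lengths are in mm, angles in rad, forces in N, time in s.
With the tool pointing down it reaches from about 400 to 900 mm from the base axis. Payload 5.6 kg.
Tool frame: the origin (TCP) lies between the finger pads; the fingertips stand 22 mm ahead of it and the grasp point (between the pads) lies 3 mm ahead of it; z points along the fingers, y is the line along which they close (so a half turn about z gives the same grasp; the last joint's range is limited). The gripper opens to 92 mm and grips with 3 to 60 N. Pads are 20 mm wide; open, the fingers measure 128 mm over their backs; the gripper's body (75 mm by 189 mm) begins 69 mm behind the grasp point.
Start: joints at [1.129, 0.468, -0.012, 1.603, 0.006, 1.071, -0.056], TCP at [252.364, -599.016, 236.592] pointing down, gripper open.
Joint ranges: [-2.53, 2.53], [-0.31, 2.02], [-1.57, 1.55], [0.28, 2.44], [-1.29, 4.43], [0.15, 1.84], [-2.92, 2.92]. Speed limits (rad/s): [2.57, 2.57, 3.14, 3.14, 3.14, 3.14, 3.14].

## Interface

Orientations are given as a unit quaternion [w, x, y, z].
In Python, from station import arm gives the robot as it stands.
- The arm moves only by the shell command python3 -m pendant 'ROWS' [OPENING] [FORCE]. ROWS is JSON, one flat list of numbers, 6 for each row, row after row: the shift along the tool's x, y, z each as a share of 2.5 cm, from -1 to 1, then the turn, a rotation vector about the tool's x, y, z each as a share of 2 rad, from -1 to 1. A call has exactly 5 rows; each row shifts and turns the commanded pose from where the row before left it, along the tool's axes as they then stand; what a row does not reach is not made up. A row lasts 1/12 s, in which the tool goes at most 41.7 mm and 7.16 degrees, less where a joint would pass 70% of its speed; a pose out of reach is approached as far as the arm can. A call with a number of a shift or a turn outside -1 to 1 is refused whole. A call with a gripper value outside its range is refused whole. OPENING is the closure, from -1 (fully open) to 1 (shut), set as the call begins (- or left out, the last holds). The fingers move at their own pace and stop on an object; FORCE is the grip in N (left out, the last holds). Time passes only in rows, so rows that do not move let the fingers close, or fill a call up. It gives the time, the measured TCP pose, the force, the opening and the grip force at its end, in the units of the state.
- arm.observe(): the state, without advancing time (a new reading comes with each control period).
- arm.camera(name): name is "scene" or "top" or "wrist"; returns the picture (480x640x3 uint8, red, green, blue); there is no depth.
- arm.camera_model(name): a dict with "fx", "fy", "cx", "cy" (pixels), "dist_coeffs" ([k1, k2, p1, p2, k3] as OpenCV has them; the pictures are not rectified), "eye" and "rotation" of the camera in the world. Camera axes: x right, y down, z forward; pixel columns grow to the right and rows downward; lengths in mm; the calibration is good to about 2 mm. A picture is of the moment at which its call begins: read the wrist's pose just before it. camera_model takes no time and is no camera call; for the wrist camera it gives the pose at the moment of the call.
- arm.sign_off(): hands the job in; it is judged then, once.
The state is a dict: "time_s": time; "joint_pos": joint angles; "joint_velocities": joint speeds; "joint_torque": joint torques, N m; "ee_pos": TCP position; "tool_rot": TCP orientation; "ft_force": force on the tool from outside, world axes, zero at the start; "ft_torque": the same for the moment, N m; "opening": opening from 0.0 (shut) to 1.0 (fully open); "finger_force": force on a finger pad.
Only numpy, scipy, OpenCV 4.12 (cv2) and the standard library are available. Lean on these libraries where they do the work, as an engineer would, in place of code of your own. Each camera call takes 0.05 s, during which the arm holds its last target. There are 200 camera calls.

## Task

Load the small lipped bracket into the drilling jig for drilling: press the spring clip's long tab down with one fingertip and, while keeping it down, push the bracket by its lip with the other fingertip, under the raised jaw until it is fully home against the end stop. Only then let the clip up so that its jaw clamps the bracket, and move clear. Nothing is to be gripped or lifted, and the other things on the bench stay where they are.

Things in the scene. Friction and masses are not known exactly. Their poses are not given: they have to be found in the camera images.
- jig: fixed drilling jig. Base 183 x 180 x 8 mm; black bed along the jig's x (-102 to 48 mm), 60 mm wide, centred on y = 0, top 30 mm above the bench, rails 5 mm high with inner faces at y = +-26.5 mm. Origin on the bench under the bed's centre line. x: the way the bracket is pushed; y: to the press tab; z up. Clip hinge line along x at y = 33, z = 44 mm, ears to z = 50 mm
- stop (a point): middle of the end stop's inner face at the bed's top: jig x = 40 mm, y = 0, z = 30 mm. The stop is a steel wall across the bed, 14 mm above it
- clip (a joint): spring clip angle, rad. 0: shut, the jaw's foot down on the empty bed, barring the bracket; grows as the tab is pressed (0.62 at most). Above 0.23 the bracket passes under the jaw; resting on the bracket it reads about 0.17. About 2 N on the tab starts it, 5 N at 0.42
- jaw (a point): underside of the clip's jaw foot, which hangs over the bed; shut it covers jig x 14 to 28 mm, y 0 to 6 mm, with upright faces; moves with the clip
- clip_tab (a point): top of the clip's press tab, 40 mm out from the hinge line, at jig x = -45 mm, mid-length; moves with the clip: 54 mm above the bench when shut, 36 mm at 0.42 rad. The tab is a steel strip along x (-120 to 30 mm), to be pressed at y 55 to 80 mm anywhere along it; a fingertip can slide along it. Small bead on its outer edge
- bracket: small windowed aluminium bracket, 70 (x) x 50 (y) mm, plate 5 mm thick; rear (-x) edge turned up as a lip 16 mm high over all, 50 mm wide. Loose on the bed between the rails, lip to the robot. Origin: centre of its underside; lip's back face at x = -35 mm, front edge at +35 mm. Fully home its origin is at jig x = +5 mm. About 60 g
- spare: bystander: flat windowed aluminium frame 130 x 64 x 4 mm without a lip, lying on the bench; leave alone
- wrench: bystander: open-ended wrench, 170 mm long, lying on the bench; leave alone
- screwdriver: bystander: screwdriver, 190 mm long, lying on the bench; leave alone
- socket_big: bystander: steel socket, 28 mm across, 34 mm tall, standing on the bench beyond the jig; leave alone
- socket_small: bystander: steel socket, 19 mm across, 28 mm tall, standing on the jig's base plate on the side away from the tab; leave alone
- spray: bystander: spray can, 52 mm across, 110 mm tall, standing on the bench; leave alone
- tin: bystander: open steel tin, 68 mm across, 40 mm tall, on the bench; leave alone
Things that resemble listed ones, but are neither listed nor needed, are in the scene too. Several things have the shape of the bracket; the one meant has the colours described above.

How it is judged (in metres and radians):
On the way, in this order (a step that is already met when the one before it is completed fails the run):
1. a finger holds the clip open while the bracket is still outside the jaw (value of joint clip above 0.22 rad and contact force between the fingers and clip above 0.3 N and x of bracket in the frame of jig below -0.018 m), for 0.1 s.
2. the bracket is home against the stop while a finger still holds the clip open (value of joint clip above 0.2 rad and contact force between the fingers and clip above 0.3 N and x of bracket in the frame of jig above 0.002 m), for 0.1 s.
At the end, for the whole second after the job is handed in: the bracket lies flat on the bed within 3 mm of the end stop and the released clip's jaw rests on it with more than 1 N; all at rest (x of bracket in the frame of jig between 0.002 and 0.008 m and value of joint clip between 0.1 and 0.22 rad and contact force between clip and bracket above 1 N and z of bracket in the frame of jig between 0.027 and 0.033 m and angle between bracket's own z axis and vertical below 0.06 rad and angle between the x axis of bracket and the x axis of jig, either way round below 0.08 rad and linear speed of bracket below 0.01 m/s); the robot touches nothing.
It fails at once if the bracket is lifted off the bed or tipped (z of bracket in the frame of jig above 0.037 m or angle between bracket's own z axis and vertical above 0.15 rad).
It fails at once if the clip is let down on the bracket before it is home (contact force between clip and bracket above 0.8 N and x of bracket in the frame of jig between -0.016 and -0.001 m).
It fails at once if a bystander is moved by more than 20 mm (distance of any of spare, wrench, screwdriver, socket_big, socket_small, spray, tin from where it was at the start of the episode above 0.02 m).
It also fails if it takes over 38 s, if anything falls off the work surface, if the arm or the gripper's body presses on something with over 40 N, if the wrist force passes 120 N, or if a joint passes its speed limit or range.

## Working session

There is one attempt and no reset: what is moved stays moved. The work goes in short steps, Python scripts to look and compute and a shell command to move; the robot and the scene stay as the last step left them, time stands still between calls to the robot, and variables do not carry over. Pictures are saved under pics/ and viewed, at most 10 in all, crops included, and the job is handed in when it is done.

```bash
mkdir -p pics; ls
python3 - <<'E'
from station import arm
import cv2
for n in("scene","top"):
    cv2.imwrite(f"pics/{n}0.png",arm.camera(n)[:,:,::-1]); m=arm.camera_model(n); print(n,m)
print(arm.observe())
E
```

```text
pics
scene {'fx': 484.4645762247119, 'fy': 484.4645762247119, 'cx': 318.6117652357553, 'cy': 234.25232048511845, 'dist_coeffs': array([-0.1149713,  0.       ,  0.       ,  0.       ,  0.       ]), 'eye': array([1147.02118276, -227.7184659 ,  648.05240736]), 'rotation': array([-0.34099798,  0.78062374,  0.4760919 , -0.2183654 ])}
top {'fx': 615.9603403315316, 'fy': 615.9603403315316, 'cx': 318.2750185174258, 'cy': 237.14794275293045, 'dist_coeffs': array([-0.01146738,  0.        ,  0.        ,  0.        ,  0.        ]), 'eye': array([ 391.29288449,   98.64027972, 1172.64481772]), 'rotation': array([ 0.05029386, -0.70283972,  0.70753309, -0.05370086])}
{'time_s': 0.1, 'joint_pos': array([ 1.12899309,  0.46827773, -0.01164469,  1.60351045,  0.00601589,
        1.07140088, -0.05630025]), 'joint_velocities': array([-0.00036144, -0.00198304,  0.00085707, -0.0025427 ,  0.00058269,
       -0.00178626, -0.00074365]), 'joint_torque': array([ 1.25266779e-03, -5.21645951e+01, -1.20655575e-02, -2.44366926e+01,
       -5.67300827e-02,  1.40949385e-02,  3.33240916e-05]), 'ee_pos': array([ 252.17815139, -598.56495588,  235.75170861]), 'tool_rot': array([-7.52736980e-04,  9.80186946e-01,  1.98073068e-01, -2.07593238e-04]), 'ft_force': array([0.67117533, 0.32528894, 0.27183443]), 'ft_torque': array([ 0.01035073, -0.01083121,  0.00617016]), 'finger_force': 0.0, 'opening': 0.9955187070573562}
```

View pics/scene0.png

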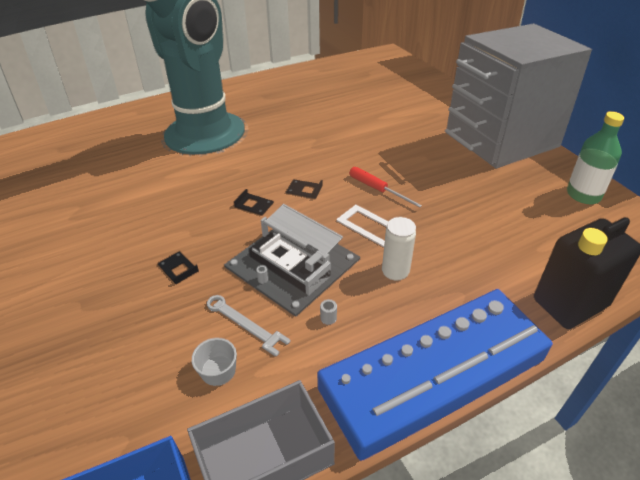

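View pics/top0.png

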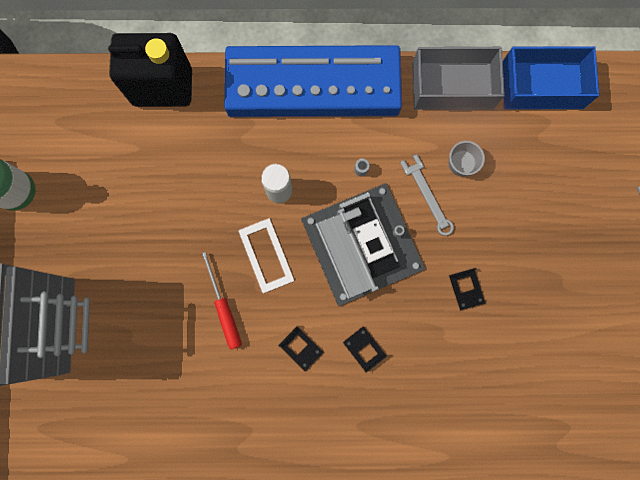

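The scene view shows the jig around (292,258) with the white bracket on its bed, and the tab is the grey plate at (300,230). In the top view the jig is at about (365,245), pushed toward image up, with the tab on the left. The spray can is at (277,183), the small socket at (399,231) and the black decoys are below. Next I'll enlarge both.

Run:
```python
import cv2
a=cv2.imread("pics/top0.png")[180:310,295:435]; cv2.imwrite("pics/topc.png",cv2.resize(a,None,fx=4.5,fy=4.5,interpolation=cv2.INTER_CUBIC))
a=cv2.imread("pics/scene0.png")[200:315,220:365]; cv2.imwrite("pics/scenec.png",cv2.resize(a,None,fx=5,fy=5,interpolation=cv2.INTER_CUBIC))
```

```text
(no output)
```

View pics/topc.png

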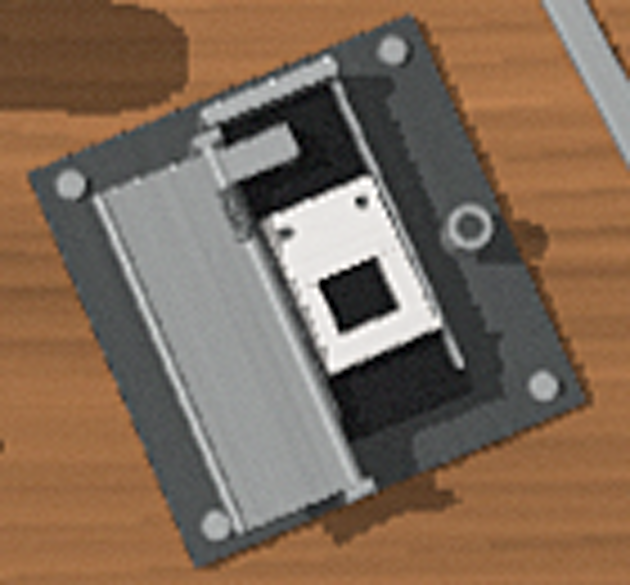

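View pics/scenec.png

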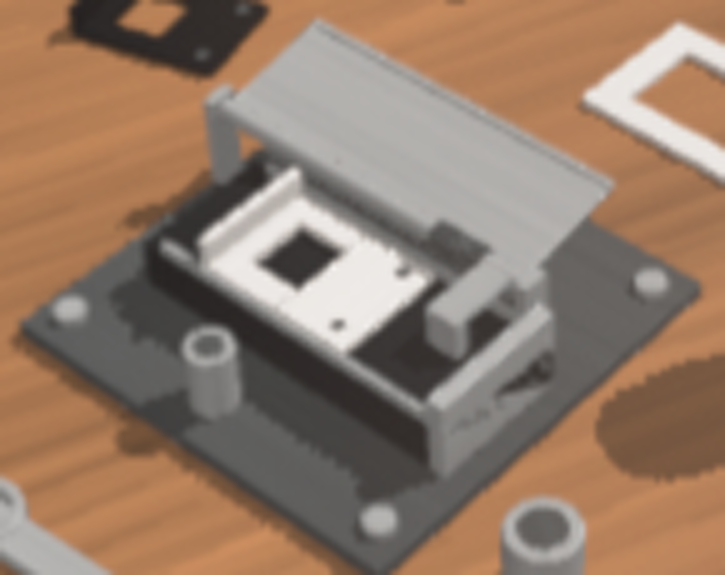

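```bash
cat > h.py <<'E'
import numpy as np, cv2
from scipy.spatial.transform import Rotation as R
from scipy.optimize import least_squares
from station import arm
def ray(m,uv):
    K=np.array([[m["fx"],0,m["cx"]],[0,m["fy"],m["cy"]],[0,0,1]])
    p=cv2.undistortPoints(np.array([[uv]],float),K,m["dist_coeffs"])[0,0]
    d=R.from_quat(np.roll(m["rotation"],-1)).apply([*p,1]); return np.array(m["eye"]),d/np.linalg.norm(d)
def tri(rs):
    A=sum(np.eye(3)-np.outer(d,d) for e,d in rs); b=sum((np.eye(3)-np.outer(d,d))@e for e,d in rs); return np.linalg.solve(A,b)
def atz(r,z): e,d=r; return e+d*(z-e[2])/d[2]
def proj(m,P):
    q=R.from_quat(np.roll(m["rotation"],-1)).inv(); K=np.array([[m["fx"],0,m["cx"]],[0,m["fy"],m["cy"]],[0,0,1]])
    return cv2.projectPoints(q.apply(np.atleast_2d(P)-m["eye"]),np.zeros(3),np.zeros(3),K,m["dist_coeffs"])[0][:,0]
E
cat > m.py <<'E'
from h import *
T=arm.camera_model("top");S=arm.camera_model("scene")
t=lambda u,v:ray(T,(295+u/4.5-.4,180+v/4.5-.4)); s=lambda u,v:ray(S,(220+u/5-.4,200+v/5-.4))
pairs={"lipR":((440,328),(200,238)),"lipL":((330,373),(298,172)),"tabF":((97,197),(612,185)),"tabR":((237,533),(318,22)),
"baseRearR":((592,402),(20,325)),"baseFrL":((30,175),(700,290)),"baseFrR":((407,15),(380,575)),"sock":((470,225),(209,345)),"fr_R":((375,177),(345,352))}
P={}
for k,(a,b) in pairs.items():
    P[k]=tri([t(*a),s(*b)]);print(k,P[k].round(1))
for k,(a,z) in {"baseFL":((30,175),8),"baseFR":((407,15),8),"baseRR":((592,402),8),"baseRL":((198,567),8),"bedRR":((472,397),30),"stopIR":((340,75),44),"lipR":((440,328),46),"lipL":((330,373),46),"frL":((268,213),35),"frR":((375,177),35)}.items(): print(k,atz(t(*a),z).round(1))
E
python3 m.py
```

```text
lipR [529.  -45.1  42.7]
lipL [511.    0.8  41.1]
tabF [582.7  95.6  52.1]
tabR [445.   39.7  51.7]
baseRearR [ 502.1 -112.2    4.8]
baseFrL [601.2 124.2   1.2]
baseFrR [670.  -39.8   2.9]
sock [573.  -59.9  34.5]
fr_R [594.7 -19.4  31.4]
baseFL [600.4 124.8   8. ]
baseFR [669.4 -37.7   8. ]
baseRR [ 501.6 -112.     8. ]
baseRL [433.6  55.1   8. ]
bedRR [502.  -58.4  30. ]
stopIR [635.4  -5.   44. ]
lipR [528.9 -43.8  46. ]
lipL [510.6   1.6  46. ]
frL [578.9  25.2  35. ]
frR [593.8 -19.6  35. ]
```

```bash
R='[0.9,-0.93,0,0,0,0, 0.9,-0.93,0,0,0,0, 0.9,-0.93,0,0,0,0, 0.9,-0.93,0,0,0,0, 0.9,-0.93,0,0,0,0]'
python3 -m pendant '[0.9,-0.93,0,0,0,0, 0.9,-0.93,0,0,0,0, 0.9,-0.93,0,0,0,0, 0.9,-0.93,0,0,0,0, 0.9,-0.93,0,0,0,0]' -0.13 20
```

```text
time_s: 0.52
ee_pos: [311.1, -446.5, 236.1]
tool_rot: [-0.0, 0.98, 0.198, -0.0]
ft_force: [0.3, 0.4, -0.3]
opening: 0.66
finger_force: 0.0
```

```bash
python3 -m pendant '[0.9,-0.93,0,0,0,0, 0.9,-0.93,0,0,0,0, 0.9,-0.93,0,0,0,0, 0.9,-0.93,0,0,0,0, 0.9,-0.93,0,0,0,0]'
python3 -m pendant '[0.9,-0.93,0,0,0,0, 0.9,-0.93,0,0,0,0, 0.9,-0.93,0,0,0,0, 0.9,-0.93,0,0,0,0, 0.9,-0.93,0,0,0,0]'
python3 -m pendant '[0.9,-0.93,0,0,0,0, 0.9,-0.93,0,0,0,0, 0.9,-0.93,0,0,0,0, 0.9,-0.93,0,0,0,0, 0.7,-0.9,0,0,0,0]'
python3 -m pendant '[0,0,0.8,0,0,0, 0,0,0.8,0,0,0, 0,0,0.8,0,0,0, 0,0,0.4,0,0,0, 0,0,0,0,0,0]'
```

```text
time_s: 0.93
ee_pos: [369.6, -295.7, 236.4]
tool_rot: [-0.0, 0.98, 0.198, -0.0]
ft_force: [-0.4, -0.4, 0.6]
opening: 0.565
finger_force: 0.0
time_s: 1.35
ee_pos: [428.1, -145.0, 236.5]
tool_rot: [0.0, 0.98, 0.198, -0.0]
ft_force: [-0.8, -0.8, 0.2]
opening: 0.562
finger_force: 0.0
time_s: 1.77
ee_pos: [482.8, 3.5, 236.5]
tool_rot: [-0.0, 0.98, 0.198, 0.0]
ft_force: [0.6, -0.4, 0.7]
opening: 0.564
finger_force: 0.0
time_s: 2.18
ee_pos: [480.5, 1.5, 164.4]
tool_rot: [-0.001, 0.98, 0.198, -0.002]
ft_force: [-0.4, -0.1, 0.3]
opening: 0.567
finger_force: 0.0
```

Now a close wrist look, at a TCP height of about 165.

Run:
```python
from h import *
import json
m=arm.camera_model("wrist"); o=arm.observe(); cv2.imwrite("pics/w1.png",arm.camera("wrist")[:,:,::-1]); print(m,o["ee_pos"])
json.dump({k:np.array(v).tolist() for k,v in m.items()},open("w1.json","w"))
```

```text
{'fx': 363.284319553724, 'fy': 363.284319553724, 'cx': 318.8639146146992, 'cy': 237.14816112924453, 'dist_coeffs': array([-0.03125761,  0.        ,  0.        ,  0.        ,  0.        ]), 'eye': array([541.74552111,  27.04388723, 312.38610103]), 'rotation': array([ 0.09939856,  0.82706605, -0.54910684, -0.06755256])} [480.45891803   1.48604099 164.37753118]
```

View pics/w1.png

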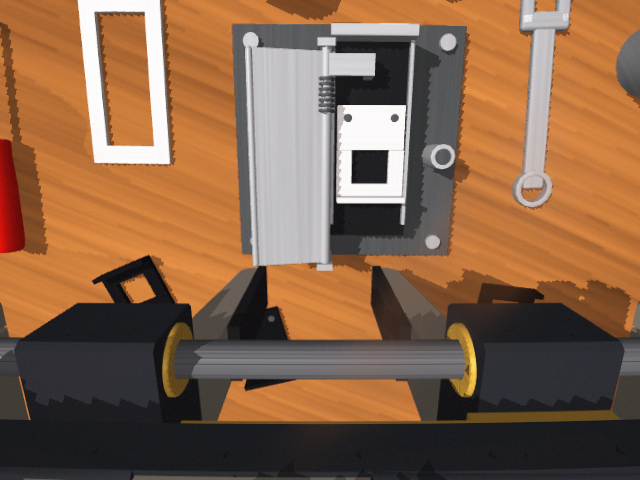

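Run:
```python
from h import *
import json
m={k:np.array(v) for k,v in json.load(open("w1.json")).items()}
x=np.array([.9215,.388]);y=np.array([-.388,.9215]);O=np.array([585.6,8.])
T=np.array([480.46,1.49])
for k,u,z in [("lipL",(335.5,203),46),("lipR",(406,203),46),("stopIL",(331,36),44),("stopIR",(418.5,37),44),("tabFo",(247,47),54),("tabRo",(255,266),54),("frL",(337,105),35),("frR",(405,105),35),("railRend",(403,224),35),("hingeF",(326,42),50),("hingeR",(324,270),50),("baseRR",(448,255),8),("baseFR",(466,27),8)]:
    p=atz(ray(m,u),z)[:2]; d=p-O; e=p-T; print(k,p.round(1),"jig",(d@x).round(1),(d@y).round(1),"rel tcp x,jigy",(e@x).round(1),(e@y).round(1))
```

```text
lipL [509.8   1. ] jig -72.5 23.0 rel tcp x,jigy 26.9 -11.8
lipR [530.1 -47. ] jig -72.5 -29.1 rel tcp x,jigy 27.0 -63.9
stopIL [612.8  48.8] jig 40.9 27.0 rel tcp x,jigy 140.3 -7.8
stopIR [635.5  -5.9] jig 40.5 -32.2 rel tcp x,jigy 140.0 -67.0
tabFo [582.9  96.2] jig 31.7 82.3 rel tcp x,jigy 131.1 47.5
tabRo [443.9  38.4] jig -118.7 83.0 rel tcp x,jigy -19.3 48.2
frL [574.6  27.4] jig -2.6 22.1 rel tcp x,jigy 96.8 -12.7
frR [593.9 -18. ] jig -2.5 -27.2 rel tcp x,jigy 97.0 -62.0
railRend [513.9 -55.1] jig -90.6 -30.3 rel tcp x,jigy 8.8 -65.1
hingeF [606.6  49.9] jig 35.6 30.5 rel tcp x,jigy 135.0 -4.3
hingeR [459.9 -10.9] jig -123.2 31.4 rel tcp x,jigy -23.8 -3.4
baseRR [ 501.6 -111.7] jig -123.9 -77.7 rel tcp x,jigy -24.4 -112.5
baseFR [668.9 -40.8] jig 57.9 -77.3 rel tcp x,jigy 157.3 -112.1
```

The wrist view has the lip's back edge at row 203, columns 335–406. The tab's outer edge runs along columns 247–255, and the stop edge is at row 36. All of it matches the first estimate within about 2 mm, and the tool is lined up with the jig. Next I descend.

```bash
python3 -m pendant '[0,0.08,0.8,0,0,0, 0,0,0.8,0,0,0, 0,0,0.8,0,0,0, 0,0,0.8,0,0,0, 0,0,0,0,0,0]'
python3 -m pendant '[0,0,0.1,0,0,0, 0,0,0.1,0,0,0, 0,0,0.1,0,0,0, 0,0,0.1,0,0,0, 0,0,0,0,0,0]'
```

```text
time_s: 2.65
ee_pos: [481.7, -0.6, 84.8]
tool_rot: [-0.0, 0.98, 0.198, -0.002]
ft_force: [0.5, 0.3, 0.4]
opening: 0.564
finger_force: 0.0
time_s: 3.07
ee_pos: [483.2, -0.4, 76.9]
tool_rot: [0.0, 0.98, 0.198, 0.0]
ft_force: [-0.4, 0.6, -0.3]
opening: 0.569
finger_force: 0.0
```

```bash
python3 -m pendant '[0,0,0.12,0,0,0, 0,0,0.12,0,0,0, 0,0,0.12,0,0,0, 0,0,0.12,0,0,0, 0,0,0.1,0,0,0]'
python3 -m pendant '[0,0,0,0,0,0, 0,0,0,0,0,0, 0,0,0,0,0,0, 0,0,0,0,0,0, 0,0,0,0,0,0]'
python3 - <<'E'
from h import *
a=arm.camera("scene")[180:315,200:370,::-1]; cv2.imwrite("pics/s2.png",cv2.resize(a,None,fx=4.4,fy=4.4,interpolation=cv2.INTER_CUBIC)); print(arm.observe()["ft_force"])
E
```

```text
time_s: 3.48
ee_pos: [483.4, 0.1, 62.0]
tool_rot: [-0.0, 0.98, 0.198, 0.0]
ft_force: [-1.0, 1.6, 5.5]
opening: 0.563
finger_force: 2.9
time_s: 3.9
ee_pos: [483.4, 0.1, 62.3]
tool_rot: [-0.0, 0.98, 0.198, 0.0]
ft_force: [0.1, 1.8, 5.5]
opening: 0.566
finger_force: 2.8
[-1.15516523  2.66752368  5.45314063]
```

View pics/s2.png

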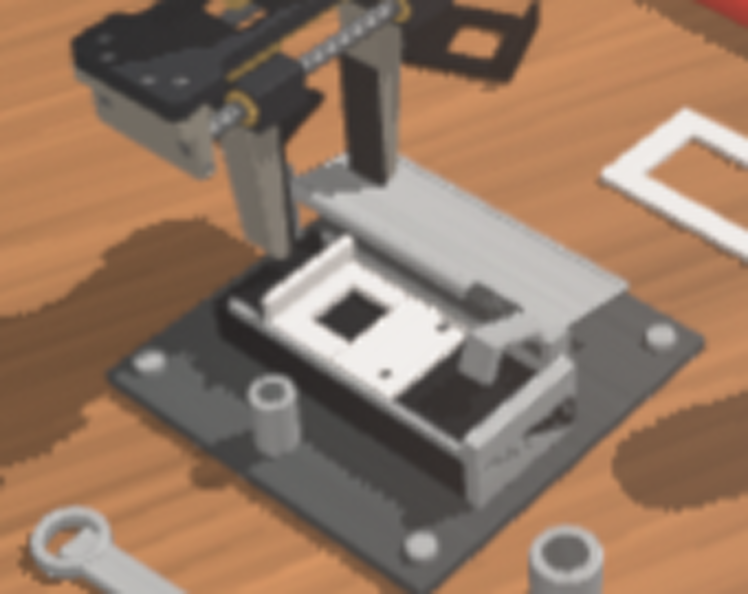

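The clip is open: the jaw foot at (485,355) is raised, the rear finger is on the tab, and the front finger stands behind the lip. I'll go a little deeper and then push.

```bash
python3 -m pendant '[0,0,0.05,0,0,0, 0,0,0.05,0,0,0, 0.08,0,0,0,0,0, 0.1,0,0,0,0,0, 0.1,0,0,0,0,0]'
python3 -m pendant '[0.1,0,0,0,0,0, 0.1,0,0,0,0,0, 0.1,0,0,0,0,0, 0.1,0,0,0,0,0, 0.1,0,0,0,0,0]'
python3 -m pendant '[0.1,0,0,0,0,0, 0.1,0,0,0,0,0, 0.1,0,0,0,0,0, 0.1,0,0,0,0,0, 0.1,0,0,0,0,0]'
python3 - <<'E'
from h import *
a=arm.camera("scene")[180:315,200:370,::-1]; cv2.imwrite("pics/s3.png",cv2.resize(a,None,fx=4.4,fy=4.4,interpolation=cv2.INTER_CUBIC)); print(arm.observe()["ft_force"])
E
```

```text
time_s: 4.37
ee_pos: [487.3, 1.6, 59.1]
tool_rot: [0.0, 0.98, 0.198, -0.003]
ft_force: [-3.5, -0.2, 5.9]
opening: 0.564
finger_force: 3.2
time_s: 4.78
ee_pos: [498.5, 6.6, 59.0]
tool_rot: [0.0, 0.98, 0.198, -0.003]
ft_force: [-5.2, -0.7, 6.0]
opening: 0.568
finger_force: 3.4
time_s: 5.2
ee_pos: [510.0, 11.4, 58.9]
tool_rot: [0.0, 0.98, 0.198, -0.003]
ft_force: [-5.0, -0.5, 6.6]
opening: 0.569
finger_force: 3.4
[-4.36589461  0.66011345  5.93033968]
```

View pics/s3.png

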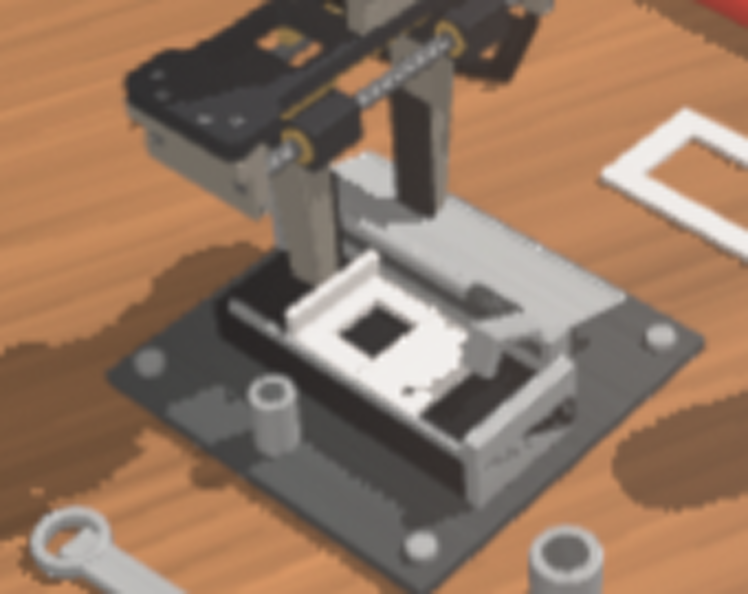

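The bracket is moving straight. Its front is now about to go under the raised jaw, which is clear of it.

```bash
python3 -m pendant '[0.1,0,0,0,0,0, 0.1,0,0,0,0,0, 0.1,0,0,0,0,0, 0.1,0,0,0,0,0, 0.1,0,0,0,0,0]'
python3 -m pendant '[0.1,0,0,0,0,0, 0.1,0,0,0,0,0, 0.08,0,0,0,0,0, 0.06,0,0,0,0,0, 0.06,0,0,0,0,0]'
python3 -m pendant '[0.05,0,0,0,0,0, 0.05,0,0,0,0,0, 0.05,0,0,0,0,0, 0,0,0,0,0,0, 0,0,0,0,0,0]'
```

```text
time_s: 5.67
ee_pos: [521.6, 16.3, 58.9]
tool_rot: [0.0, 0.98, 0.198, -0.003]
ft_force: [-4.8, -0.5, 5.8]
opening: 0.568
finger_force: 3.3
time_s: 6.08
ee_pos: [530.8, 20.2, 58.9]
tool_rot: [0.0, 0.98, 0.198, -0.003]
ft_force: [-4.5, -0.1, 5.8]
opening: 0.564
finger_force: 3.3
time_s: 6.5
ee_pos: [534.5, 21.8, 59.0]
tool_rot: [0.0, 0.98, 0.198, -0.003]
ft_force: [-3.8, 0.2, 5.7]
opening: 0.56
finger_force: 3.2
```

```bash
python3 -m pendant '[0.03,0,0,0,0,0, 0.03,0,0,0,0,0, 0.03,0,0,0,0,0, 0,0,0,0,0,0, 0,0,0,0,0,0]'
python3 - <<'E'
from h import *
a=arm.camera("scene")[180:315,200:370,::-1]; cv2.imwrite("pics/s4.png",cv2.resize(a,None,fx=4.4,fy=4.4,interpolation=cv2.INTER_CUBIC)); print(arm.observe()["ft_force"])
E
```

```text
time_s: 6.92
ee_pos: [536.3, 22.5, 58.9]
tool_rot: [0.0, 0.98, 0.198, -0.003]
ft_force: [-5.6, 0.7, 6.2]
opening: 0.567
finger_force: 3.2
[-4.72374162 -0.46397845  6.47728875]
```

View pics/s4.png

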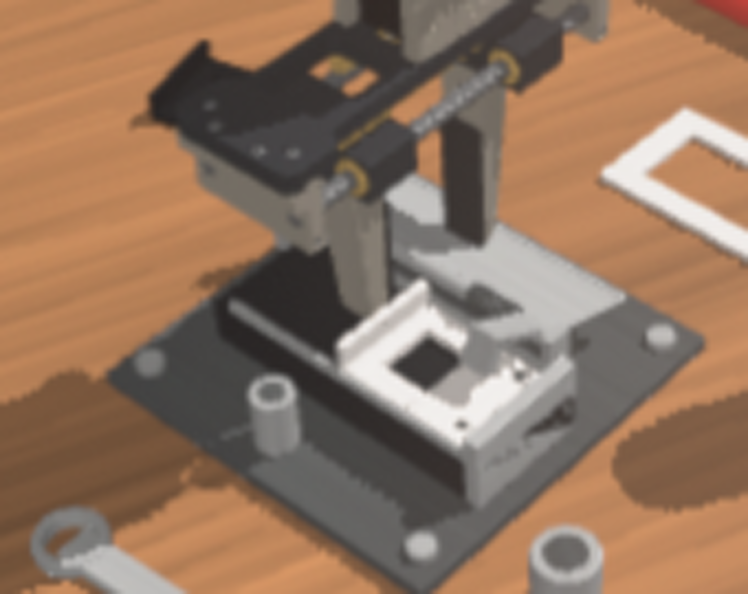

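The bracket's front edge is at the stop, around (470,440), or within a millimetre or two of it. I'll creep on until the force rises.

```bash
python3 -m pendant '[0.03,0,0,0,0,0, 0.03,0,0,0,0,0, 0.03,0,0,0,0,0, 0,0,0,0,0,0, 0,0,0,0,0,0]'
python3 -m pendant '[0.03,0,0,0,0,0, 0.03,0,0,0,0,0, 0,0,0,0,0,0, 0,0,0,0,0,0, 0,0,0,0,0,0]'
```

```text
time_s: 7.38
ee_pos: [537.4, 22.9, 58.8]
tool_rot: [0.0, 0.98, 0.198, -0.004]
ft_force: [-6.9, -1.7, 8.2]
opening: 0.565
finger_force: 4.6
time_s: 7.8
ee_pos: [537.6, 22.9, 58.6]
tool_rot: [0.001, 0.98, 0.198, -0.005]
ft_force: [-9.4, -1.4, 9.6]
opening: 0.565
finger_force: 6.0
```

Home: the advance stalled and the force rose. I'll back the finger off the lip while keeping the tab pressed, and then raise it.

```bash
python3 -m pendant '[-0.1,0,0,0,0,0, -0.1,0,0,0,0,0, -0.1,0,0,0,0,0, -0.1,0,0,0,0,0, 0,0,0,0,0,0]'
python3 -m pendant '[0,0,-0.1,0,0,0, 0,0,-0.1,0,0,0, 0,0,-0.1,0,0,0, 0,0,-0.15,0,0,0, 0,0,-0.15,0,0,0]'
python3 -m pendant '[0,0,-0.2,0,0,0, 0,0,-0.5,0,0,0, 0,0,-0.8,0,0,0, 0,0,-0.8,0,0,0, 0,0,-0.8,0,0,0]'
python3 -m pendant '[-0.4,0,-0.6,0,0,0, -0.8,0,-0.4,0,0,0, -0.8,0,0,0,0,0, -0.8,0,0,0,0,0, 0,0,0,0,0,0]'
python3 - <<'E'
from h import *
a=arm.camera("scene")[180:315,200:370,::-1]; cv2.imwrite("pics/s5.png",cv2.resize(a,None,fx=4.4,fy=4.4,interpolation=cv2.INTER_CUBIC)); print(arm.observe()["ft_force"])
E
```

```text
time_s: 8.22
ee_pos: [534.8, 21.9, 60.5]
tool_rot: [-0.0, 0.98, 0.198, 0.002]
ft_force: [1.7, 3.6, 5.7]
opening: 0.565
finger_force: 3.0
time_s: 8.63
ee_pos: [531.6, 19.6, 74.1]
tool_rot: [0.0, 0.98, 0.198, -0.002]
ft_force: [-0.2, 0.4, -0.2]
opening: 0.566
finger_force: 0.0
time_s: 9.05
ee_pos: [532.3, 20.4, 153.3]
tool_rot: [0.0, 0.98, 0.198, -0.001]
ft_force: [0.2, 0.2, -0.0]
opening: 0.563
finger_force: 0.0
time_s: 9.47
ee_pos: [464.8, -8.3, 177.5]
tool_rot: [0.001, 0.98, 0.197, -0.002]
ft_force: [-0.7, 0.3, -0.3]
opening: 0.565
finger_force: 0.0
[ 0.69931941 -0.2422789  -0.03614139]
```

View pics/s5.png

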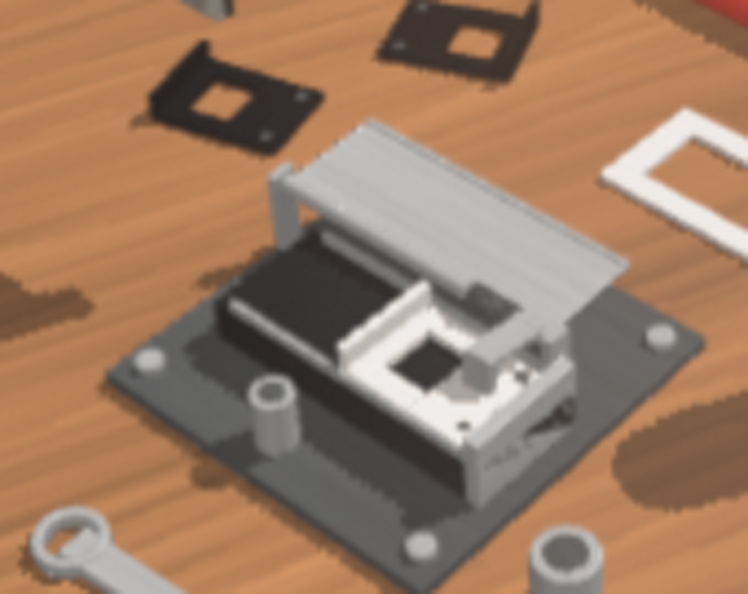

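The bracket sits against the stop near (470,440), flat and square, with the jaw foot at (480,375) resting on it. The arm is clear and the bystanders haven't moved, so I'll hand it in.

```bash
python3 -m pendant '[0,0,0,0,0,0, 0,0,0,0,0,0, 0,0,0,0,0,0, 0,0,0,0,0,0, 0,0,0,0,0,0]'; python3 -c "
from station import arm
print(arm.sign_off())"
```

```text
time_s: 9.93
ee_pos: [468.7, -6.0, 176.9]
tool_rot: [-0.0, 0.98, 0.198, -0.0]
ft_force: [0.1, 0.0, -0.5]
opening: 0.564
finger_force: 0.0
the job is handed in; nothing more can be done
None
```

The bracket is home against the end stop with the clip's jaw down on it, the arm is clear, and I handed the job in at about 10 s; sign-off gave no verdict, so this rests on the last picture and the force readings.

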